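# Tip a standing padlock body onto the rails of a pinning jig and press it home

## Robot

A 6-joint arm with a two-finger parallel gripper is mounted at the origin on a cart in front of the work surface, level with it; the furniture and walls round the work are solid. World frame = base frame: x ahead of the robot, y to its left, z up, the work surface at z = 0. Lengths are in m, angles in degrees, forces in N, time in s.
With the tool pointing down it reaches from about 0.4 to 0.925 m from the base axis. Payload 3.4 kg.
Tool frame: the origin (TCP) lies between the finger pads; the fingertips stand 8 mm ahead of it and the grasp point (between the pads) lies 11 mm behind it (bot.tcp_to_tips is the distance from the TCP to the fingertips, in m); z points along the fingers, y is the line along which they close (so a half turn about z gives the same grasp; the last joint's range is limited). The gripper opens to 85 mm and grips with 20 to 120 N. Pads are 22 mm wide; open, the fingers measure 114 mm over their backs; the gripper's body (76 mm by 85 mm) begins 54 mm behind the grasp point. The pads swing forward as they close: fully open they stand 13 mm farther back than shut.
Start: joints at [-69.299, 17.578, 86.31, -0, 76.112, -4.211], TCP at [0.242, -0.522, 0.239] pointing down, gripper open.
Joint ranges: [-179.03, 179.03], [-60, 130.46], [8.19, 133.38], [-81.62, 261.62], [5.75, 156.47], [-153.77, 153.77]. Speed limits (degrees/s): [147.25, 147.25, 180, 180, 180, 180].

## Interface

Orientations are given as [roll, pitch, yaw] about the fixed x, y, z axes, in that order (R = Rz(yaw) Ry(pitch) Rx(roll)).
In Python, from bench import sensors, optics, ticket, bot gives the robot as it stands.
- The arm moves only by the shell command python3 -m handwheel 'ROWS' [OPENING]. ROWS is a JSON object whose one key "steps" holds a list of rows, each a list of 4 numbers: the shift along the tool's x, y, z in cm, then the turn about the tool's z in rad. In form: {"steps": [[tx, ty, tz, spin], ...]}. A call has 1 to 10 rows; each row is the pose to reach, as a shift and turn from the pose commanded when the call began, along the tool's axes at that moment; what a row does not reach only later rows make up. A row lasts 1/12 s, in which the tool goes at most 41.7 mm and 7.16 degrees, less where a joint would pass 70% of its speed; a pose out of reach is approached as far as the arm can. A call with a gripper value outside its range is refused whole. OPENING is the closure, from 0 (fully open) to 1 (shut), set as the call begins (- or left out, the last holds). The fingers move at their own pace and stop on an object; the grip force is fixed at half the most. Time passes only in rows, so rows that repeat a pose let the fingers close. It gives the time, the measured TCP pose, the force, the opening and the grip force at its end, in the units of the state.
- sensors.sense(): the state, without advancing time (a new reading comes with each control period).
- optics.read_camera(name): name is "scene" or "top"; returns the picture (384x512x3 uint8, red, green, blue); there is no depth.
- optics.calibration(name): a dict with "mtx" (3x3 intrinsics, pixels), "camera_from_world" (4x4, takes a point from world to camera coordinates). Camera axes: x right, y down, z forward; pixel columns grow to the right and rows downward; lengths in m; the calibration is good to about 2 mm. A picture is of the moment at which its call begins. calibration takes no time and is no camera call.
- ticket.close_job(): hands the job in; it is judged then, once.
Trained networks look in the newest picture that a camera, given by its name, has taken for a name from the list of things; names that differ only in an ending like _2 or _b are one class to them, and where a whole thing is asked for, a point or a joint stands for the part that bears it (a point fixed in the world has none). Each returns a list of dicts, best first, with "score" (0 to 1); they miss things now and then, are a little off and sometimes report something else, mostly with a low value. They report only what shows in the picture. A call takes as long as a camera call.
- optics.look_for(camera, query): "point" ([column, row] in pixels, amid what is visible of it).
- optics.landmark_of(camera, query): "point" ([column, row] in pixels: a listed point, or the origin of a listed thing).
The state is a dict: "t": time; "q": joint angles; "joint_velocities": joint speeds; "joint_efforts": joint torques, N m; "tcp_pos": TCP position; "ee_rot": TCP orientation; "wrist_force": force on the tool from outside, world axes, zero at the start; "torque": the same for the moment, N m; "opening": finger opening in m; "gripper_force": force on a finger pad.
Only numpy, scipy, OpenCV 4.12 (cv2) and the standard library are available. Lean on these libraries where they do the work, as an engineer would, in place of code of your own. Each camera call takes 0.05 s, during which the arm holds its last target. There are 200 camera calls.

## Task

The brass padlock body stands on its foot on the pinning jig, just before the front ends of the jig's two rails. Push it up against the rail ends, tip it away from you over them by pushing high, and ease it down flat on the rails with its small pin hole upward, never lifting it off the jig and never letting it fall over or jamming it. Then slide it along the rails, in between the side fence and the sprung plunger, press it firmly but not hard against the end stop and leave it lying there, without disturbing the tools around the jig.

Things in the scene. Friction and masses are not known exactly. Their poses are not given: they have to be found in the camera images.
- lock_body: Brass padlock body, x 34 mm thick, y 60 mm wide, z 90 mm high, 0.6 to 0.9 kg. Origin: centre of its foot, z up to the top with two shackle bores. The -x face has the pin hole and faces the robot at first. Stands on the jig's plate, 6 to 26 mm short of the rail ends, up to 10 mm off the centre line and 0.12 rad askew. Home: foot at (-0.020, 0, 0.039) in the jig frame, z along jig +x.
- jig: Steel pinning jig, bolted to the bench. Origin: centre of its underside; x in the direction of work (roughly away from the robot), y left, z up. Base plate 260 x 130 mm, 10 mm thick, cap screws 8 mm high near its corners. On it two steel rails, 14 mm wide, 12 mm high (tops 22 mm above the bench), middles at y = +19 and -19 mm, from x = -55 mm to x = +70 mm where the end stop stands.
- rail_ends (a point): Middle of the line of the rails' front upper edges, at (-0.055, 0, 0.022) in the jig's frame; the rail ends below it are the low stop for tipping. Held across its width, the padlock body must turn between the finger pads as it leans: it lags behind the turn by 10 to 20 percent, the held point creeps some 10 mm through it toward its lower face, so watch its lean and the force.
- fence_nose (a point): Front end of the side fence's inner face, at (0.034, 0.031, 0.036) in the jig's frame (top edge). The fence is fixed at the left of the rails, 42 mm long along x, 14 mm thick, 26 mm high above the plate; its front end is rounded at 7 mm radius as a lead-in.
- end_stop: Steel end stop fixed on the jig, 66 mm wide, 16 mm thick, top 46 mm above the bench; origin at the lower edge of its plane face toward the rails, at (0.070, 0, 0.010) in the jig's frame; axes as the jig's. About half of a push on the foot is lost in friction: 10 to 15 N above the drag of the slide seats it well, 40 N is too hard.
- plunger (a joint): Sprung side plunger at the right of the rails: round nose of 10 mm radius centred at jig (0.056, -0.038, 0.034), standing out to y = -28 mm; housing x 40 to 72, y -40 to -62 mm, top 46 mm above the bench. Value: how far it is pushed back, m, 0 to 0.006. It presses the body sideways onto the fence with 1.5 to 3 N, so that it slides with more drag (up to about 10 N) before the end stop is felt.
- padlock: Small brass padlock with a steel shackle, 18 x 40 x 72 mm, standing beside the jig's far right; origin at its underside. Leave alone.
- tape_roll: Roll of blue tape, 64 mm across, 19 mm high, lying on the left of the jig; origin at the centre of its underside. Leave alone.
- oiler: Squeeze oiler with a spout, 49 mm across, 152 mm high, standing beyond the jig's far left; origin at its underside. Leave alone.
- hammer: Hammer with a wooden handle, 95 x 242 x 24 mm, lying on the right of the jig; origin at the underside of its middle. Leave alone.

How it is judged:
By the outcome, as a careful person would: the job done as asked, in the order asked, and still so for the second after the job is handed in, with the robot touching nothing.
It also fails if it takes over 67 s, if anything falls off the work surface, if the arm or the gripper's body presses on something with over 40 N, if the wrist force passes 120 N, or if a joint passes its speed limit or range.

## Working session

There is one attempt and no reset: what is moved stays moved. The work goes in short steps, Python scripts to look and compute and a shell command to move; the robot and the scene stay as the last step left them, time stands still between calls to the robot, and variables do not carry over. Pictures are saved under pics/ and viewed, at most 10 in all, crops included, and the job is handed in when it is done.

```bash
ls; mkdir -p pics; cat > h.py <<'E'
import numpy as np, cv2
from scipy.spatial.transform import Rotation as R
from bench import sensors, optics, ticket, bot
def pix(cam,P):
    c=optics.calibration(cam);T=np.array(c["camera_from_world"]);K=np.array(c["mtx"])
    p=(T[:3,:3]@np.atleast_2d(P).T).T+T[:3,3]; q=(K@p.T).T; return q[:,:2]/q[:,2:]
def ray(cam,uv,z):
    c=optics.calibration(cam);T=np.array(c["camera_from_world"]);K=np.array(c["mtx"])
    o=-T[:3,:3].T@T[:3,3]; d=T[:3,:3].T@np.linalg.inv(K)@np.array([uv[0],uv[1],1.]); return o+d*(z-o[2])/d[2]
def save(cam,name):
    im=optics.read_camera(cam); cv2.imwrite(f"pics/{name}.png",cv2.cvtColor(im,cv2.COLOR_RGB2BGR)); return im
E
python3 - <<'E'
from h import *
s=sensors.sense();print({k:np.round(v,3) for k,v in s.items()})
for cam in("top","scene"):
    save(cam,cam+"0")
    c=optics.calibration(cam);T=np.array(c["camera_from_world"]);print(cam,-T[:3,:3].T@T[:3,3],T[2,:3])
    for n,z in(("lock_body",0.01),("jig",0),("rail_ends",.022),("fence_nose",.036),("end_stop",.01),("plunger",.034)):
        for d in optics.landmark_of(cam,n)[:2]: print(n,np.round(d["point"],1),round(d["score"],2),np.round(ray(cam,d["point"],z),4))
E
```

```text
pics
{'t': np.float64(0.0), 'q': array([-6.9301e+01,  1.7622e+01,  8.6384e+01,  1.0000e-03,  7.6112e+01,
       -4.2110e+00]), 'joint_velocities': array([0.065, 0.033, 0.068, 0.088, 0.004, 0.045]), 'joint_efforts': array([-0.0000e+00, -4.5755e+01, -2.5192e+01,  0.0000e+00,  1.3000e-02,
       -0.0000e+00]), 'tcp_pos': array([ 0.242, -0.521,  0.238]), 'ee_rot': array([-1.79883e+02, -1.00000e-02,  2.49100e+01]), 'wrist_force': array([ 0.053, -0.317,  0.369]), 'torque': array([ 0.018, -0.024,  0.016]), 'gripper_force': np.float64(0.0), 'opening': np.float64(0.086)}
top [0.39877292 0.00714206 1.03861489] [ 0.20796852 -0.01479974 -0.97802355]
lock_body [257.6 235. ] 0.76 [ 0.4924 -0.0125  0.01  ]
jig [266.6 203. ] 0.8 [ 0.5763 -0.041   0.    ]
rail_ends [259.3 224.1] 0.74 [ 0.5188 -0.0181  0.022 ]
rail_ends [265.  203.9] 0.27 [ 0.5704 -0.0357  0.022 ]
fence_nose [250.3 185. ] 0.61 [ 6.192e-01 -2.000e-04  3.600e-02]
end_stop [266.1 173.7] 0.76 [ 0.6535 -0.0438  0.01  ]Traceback (most recent call last):
  File "<stdin>", line 7, in <module>
ValueError: it knows: end_stop, fence_nose, hammer, jig, lock_body, oiler, padlock, rail_ends, tape_roll
```

View pics/top0.png

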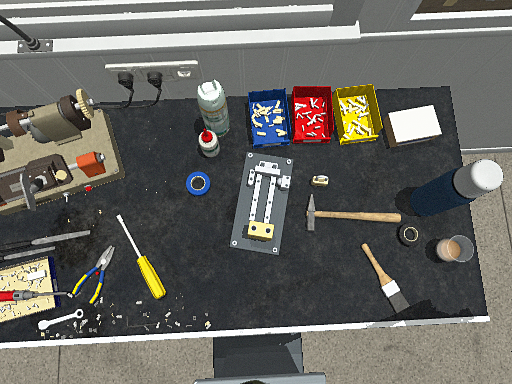

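The top view shows the jig at about (265,203), turned about -11°, with the lock at its near end (259,230). The hammer is to the right and the tape roll to the left. Next I'll take the scene camera and an enlarged crop.

```bash
python3 - <<'E'
from h import *
cam="scene"; im=save(cam,"s_raw")
c=optics.calibration(cam);T=np.array(c["camera_from_world"]);print(cam,-T[:3,:3].T@T[:3,3],T[2,:3],c["mtx"])
for n,z in(("lock_body",0.01),("jig",0),("rail_ends",.022),("fence_nose",.036),("end_stop",.01)):
    for d in optics.landmark_of(cam,n)[:2]: print(n,np.round(d["point"],1),round(d["score"],2),np.round(ray(cam,d["point"],z),4))
t=cv2.imread("pics/top0.png")[145:260,220:305]
u,v=pix("scene",[[.56,-.035,.03]])[0].astype(int);print(u,v)
s=cv2.imread("pics/s_raw.png"); x0=max(u-90,0);y0=max(v-80,0);s=s[y0:y0+150,x0:x0+180];print(x0,y0)
A=cv2.resize(t,None,fx=5,fy=5,interpolation=cv2.INTER_CUBIC);cv2.imwrite("pics/topc.png",A)
cv2.imwrite("pics/scc.png",cv2.resize(s,None,fx=4,fy=4,interpolation=cv2.INTER_CUBIC))
E
```

```text
scene [0.27981206 0.60905045 0.55841002] [ 0.34683221 -0.72453133 -0.59561882] [[416.59807773   0.         249.50940955]
 [  0.         416.59807773 189.59764492]
 [  0.           0.           1.        ]]
lock_body [285.9 212.2] 0.8 [ 0.4978 -0.0163  0.01  ]
jig [252.6 202.8] 0.9 [ 0.5789 -0.0293  0.    ]
rail_ends [272.1 204.7] 0.94 [ 0.5276 -0.0141  0.022 ]
fence_nose [232.7 190.6] 0.94 [ 0.6151 -0.0095  0.036 ]
end_stop [227.9 186.1] 0.91 [ 0.6493 -0.0512  0.01  ]
end_stop [305.3 156.4] 0.19 [ 0.5296 -0.2361  0.01  ]
261 192
171 112
```

View pics/topc.png

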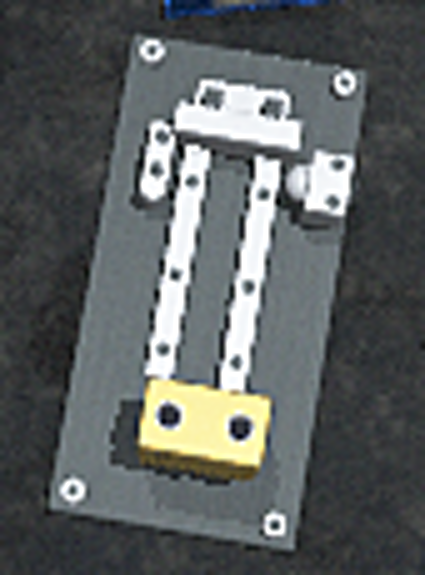

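View pics/scc.png

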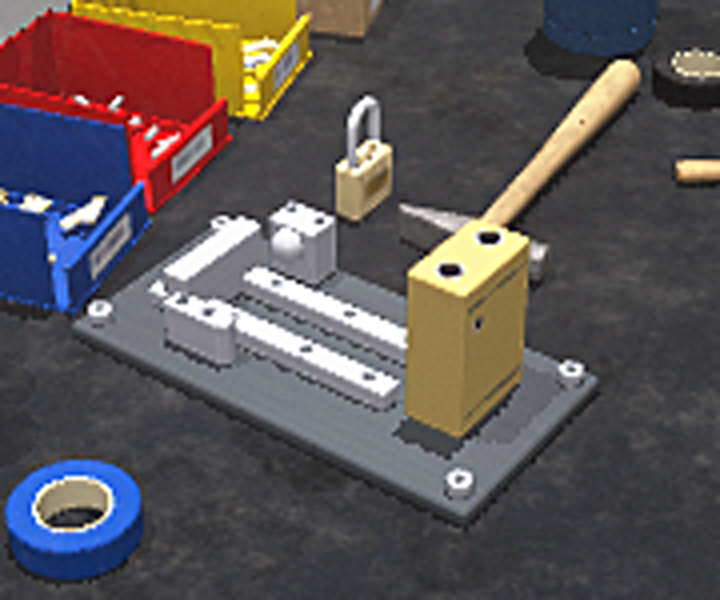

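Both crops agree: the plate corners are sharp, and the lock stands just before the rails with its pin hole toward the robot. I'll fit the poses from the corners in both views.

```bash
cat > fit.py <<'E'
from h import *
from scipy.optimize import least_squares
tc=lambda a:(np.array(a)+.5)/5-.5+[220,145]
sc=lambda a:(np.array(a)+.5)/4-.5+[171,112]
def M(p,P): c,s=np.cos(p[2]),np.sin(p[2]);P=np.atleast_2d(P);return np.c_[p[0]+c*P[:,0]-s*P[:,1],p[1]+s*P[:,0]+c*P[:,1],P[:,2]]
def fit(tP,tu,sP,su,x0):
    f=lambda p:np.r_[(pix("top",M(p,tP))-tc(tu)).ravel(),(pix("scene",M(p,sP))-sc(su)).ravel()]
    r=least_squares(f,x0,loss="soft_l1");return r.x,np.round(r.fun,1)
J,e=fit([[.13,.065,.01],[.13,-.065,.01],[-.13,-.065,.01],[-.13,.065,.01]],[[135,35],[367,72],[295,549],[50,508]],
 [[.13,.065,.01],[-.13,.065,.01],[-.13,-.065,.01]],[[75,322],[463,514],[598,378]],[.577,-.035,-.19]);print(J,e)
L,e=fit([[.017,.03,.1],[.017,-.03,.1],[-.017,-.03,.1],[-.017,.03,.1]],[[147,378],[270,397],[261,467],[139,448]],
 [[.017,.03,.1],[-.017,.03,.1],[-.017,-.03,.1],[.017,-.03,.1],[.017,.03,.01],[-.017,.03,.01],[-.017,-.03,.01]],
 [[408,272],[465,296],[529,236],[472,221],[408,418],[460,436],[522,382]],[.5,-.02,-.19]);print(L,e)
c,s=np.cos(J[2]),np.sin(J[2]);d=L[:2]-J[:2];print("lock in jig",c*d[0]+s*d[1],-s*d[0]+c*d[1],L[2]-J[2],"yaw deg",np.degrees([J[2],L[2]]))
print("rail ends, stop",M(J,[[-.055,0,.022],[.07,0,.01],[.034,.031,.036]]))
E
python3 fit.py
```

```text
[ 0.57938213 -0.0298634  -0.22387076] [ 0.1 -1.2  1.4 -0.6  0.5  0.9 -0.7  0.2 -1.8  0.4  0.1  0.6  0.7 -0.4]
[ 0.4975714  -0.01896529 -0.19855949] [ 0.2 -0.   0.8 -0.1  0.6  0.2 -0.3  0.2 -0.7  0.4  0.3  0.3  0.5  0.4
 -0.1 -1.2 -1.1  0.1  0.1  1.8 -0.1 -0.3]
lock in jig -0.08218862064708632 -0.00753627440561235 0.025311270760137616 yaw deg [-12.82684952 -11.37662054]
rail ends, stop [[ 0.52575463 -0.0176531   0.022     ]
 [ 0.64763531 -0.04540378  0.01      ]
 [ 0.61941585 -0.00718518  0.036     ]]
```

```bash
cat > go.py <<'E'
# usage: go.py jx jy z(cm-free, m) yaw_rel_deg : shift needed for TCP in jig frame ; no args: state only
import sys; from h import *
J=[.5794,-.0299,-.2239]
s=sensors.sense();p=np.array(s["tcp_pos"]);Rt=R.from_euler("xyz",s["ee_rot"],degrees=True).as_matrix()
c,sn=np.cos(J[2]),np.sin(J[2]);Rj=np.array([[c,-sn],[sn,c]])
print("t",s["t"],"jig tcp",np.round(Rj.T@(p[:2]-J[:2]),4),"z",p[2].round(4),"yawrel",round(s["ee_rot"][2]-np.degrees(J[2]),2),"F jig",np.round(Rj.T@np.array(s["wrist_force"])[:2],1),round(s["wrist_force"][2],1),"open",round(float(s["opening"]),4),"gf",s["gripper_force"])
if len(sys.argv)>1:
    a=[float(v) for v in sys.argv[1:]]
    w=np.r_[Rj@a[:2]+J[:2],a[2]]-p
    dy=(np.radians(a[3]-s["ee_rot"][2])+J[2]+np.pi)%(2*np.pi)-np.pi
    print("cm",np.round(Rt.T@w*100,2),"spin",round(-dy,3))
E
python3 -m handwheel '{"steps":[[4,-3.2,0,0.06],[8,-6.4,0,0.12],[12,-9.5,0,0.18],[16,-12.6,0,0.24],[20,-15.7,0,0.3],[24,-18.9,0,0.36],[27,-21.3,0,0.42],[30,-23.6,0,0.48],[33,-26,0,0.54],[36,-28.4,0,0.6]]}' 0
python3 go.py -0.082 -0.0075 0.16 1.5; python3 -c "from bench import bot;print(bot.tcp_to_tips)"
```

```text
t: 1.43
tcp_pos: [0.4309, -0.1479, 0.2397]
ee_rot: [180.0, -0.1, -9.6]
wrist_force: [0.7, -0.9, 0.8]
opening: 0.0851
gripper_force: 0.0
t 1.4333 jig tcp [-0.1186 -0.148 ] z 0.2397 yawrel 3.18 F jig [ 0.9 -0.7] 0.8 open 0.0851 gf 0.0
cm [  4.43 -13.83   7.97] spin 0.029
0.008
```

```bash
python3 -m handwheel '{"steps":[[1,-3,1,0.03],[2,-6,2,0.03],[3,-9,3,0.03],[4,-12,5,0.03],[4.4,-13.8,6,0.03],[4.4,-13.8,7,0.03],[4.4,-13.8,8,0.03],[4.4,-13.8,8,0.03],[4.4,-13.8,8,0.03]]}' >/dev/null
python3 go.py -0.082 -0.0075 0.083 1.5
python3 - <<'E'
from h import *
a=save("top","t1");b=save("scene","s1")
A=cv2.imread("pics/top0.png");t=cv2.imread("pics/t1.png")[145:260,220:305];s=cv2.imread("pics/s_raw.png");s=cv2.imread("pics/s1.png")[112:262,231:351]
cv2.imwrite("pics/v1.png",np.hstack([cv2.resize(t,(355,480)),cv2.resize(s,(384,480))]))
E
```

```text
t 2.1833 jig tcp [-0.0836 -0.0107] z 0.1589 yawrel 1.59 F jig [-0.5  0.3] -0.3 open 0.0853 gf 0.0
cm [ 0.18 -0.32  7.58] spin 0.002
```

View pics/v1.png

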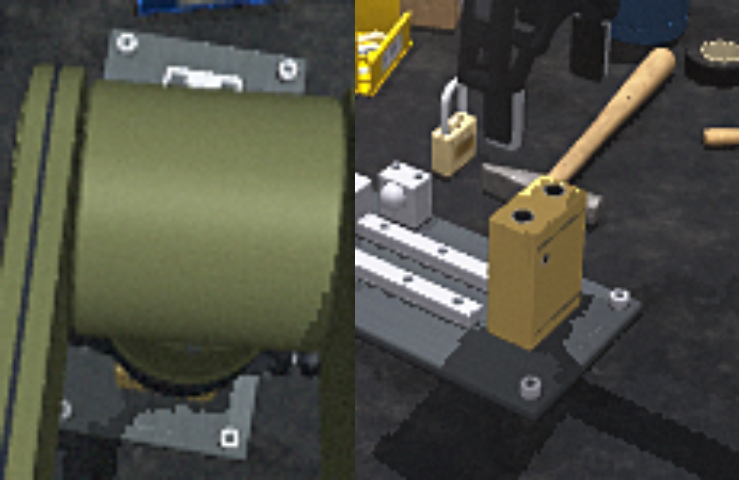

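The arm covers the lock from the top camera. In the scene view the open fingers, at about (503,150) and (605,75), line up with the lock's width. Next: descend and grip.

```bash
python3 -m handwheel '{"steps":[[0.1,-0.3,1.5,0],[0.2,-0.3,3,0],[0.2,-0.3,4.5,0],[0.2,-0.3,6,0],[0.2,-0.3,7,0],[0.2,-0.3,7.5,0],[0.2,-0.3,7.5,0],[0.2,-0.3,7.5,0]]}' 0 >/dev/null
python3 go.py
python3 -m handwheel '{"steps":[[0,0,0,0],[0,0,0,0],[0,0,0,0],[0,0,0,0],[0,0,0,0]]}' 0.2 >/dev/null;python3 go.py
python3 -m handwheel '{"steps":[[0,0,0,0],[0,0,0,0],[0,0,0,0],[0,0,0,0],[0,0,0,0],[0,0,0,0]]}' 0.4 >/dev/null; python3 go.py -0.066 0 0.083 0
```

```text
t 2.95 jig tcp [-0.0805 -0.007 ] z 0.0849 yawrel 1.59 F jig [0.9 0.4] 0.5 open 0.0853 gf 0.0
t 3.3667 jig tcp [-0.0808 -0.0065] z 0.0847 yawrel 1.65 F jig [-0.2 -0. ] 0.6 open 0.0681 gf 0.0
t 3.8667 jig tcp [-0.0807 -0.007 ] z 0.085 yawrel 1.66 F jig [-1.2 -2.5] 5.7 open 0.059 gf 63.524318679956195
cm [ 1.49 -0.66  0.2 ] spin 0.029
```

```bash
python3 -m handwheel '{"steps":[[0.05,-0.1,0,0.005],[0.1,-0.2,0,0.01],[0.15,-0.3,0,0.015],[0.2,-0.4,0,0.02],[0.3,-0.5,0,0.025],[0.4,-0.6,0,0.029],[0.5,-0.67,0,0.029],[0.6,-0.7,0,0.029],[0.7,-0.7,0,0.029],[0.7,-0.7,0,0.029]]}' >/dev/null;python3 go.py
python3 -m handwheel '{"steps":[[0.05,0,0,0],[0.1,0,0,0],[0.15,0,0,0],[0.2,0,0,0],[0.2,0,0,0]]}' >/dev/null; python3 go.py
python3 -m handwheel '{"steps":[[0.05,0,0,0],[0.1,0,0,0],[0.15,0,0,0],[0.2,0,0,0],[0.2,0,0,0]]}' >/dev/null; python3 go.py
```

```text
t 4.7 jig tcp [-0.0785 -0.0042] z 0.0855 yawrel 0.19 F jig [ -9.3 -16.2] 21.0 open 0.0589 gf 65.21168448893988
t 5.1167 jig tcp [-0.0768 -0.0036] z 0.0855 yawrel 0.15 F jig [-10.2 -14.2] 21.5 open 0.0588 gf 64.27532851696014
t 5.5333 jig tcp [-0.075  -0.0032] z 0.0855 yawrel 0.14 F jig [-10.1 -12.8] 22.7 open 0.0587 gf 63.96801710128784
```

```bash
python3 -m handwheel '{"steps":[[0,0,-0.05,0],[0,0,-0.1,0],[0,0,-0.1,0]]}' >/dev/null;python3 go.py
python3 -m handwheel '{"steps":[[0,0,-0.05,0],[0,0,-0.1,0],[0,0,-0.1,0]]}' >/dev/null; python3 go.py
```

```text
t 5.7833 jig tcp [-0.0748 -0.0026] z 0.0856 yawrel 0.1 F jig [ -8.  -10.4] 12.7 open 0.0588 gf 63.07802975177765
t 6.0333 jig tcp [-0.0723  0.0001] z 0.0855 yawrel -0.02 F jig [-2.5 -2.3] -2.7 open 0.0591 gf 65.63300371170044
```

```bash
python3 -m handwheel '{"steps":[[0.05,0,0,0],[0.1,0,0,0],[0.15,0,0,0],[0.2,0,0,0]]}' >/dev/null;python3 go.py
python3 -m handwheel '{"steps":[[0.05,0,0,0],[0.1,0,0,0],[0.15,0,0,0],[0.2,0,0,0]]}' >/dev/null; python3 go.py
```

```text
t 6.3667 jig tcp [-0.0688  0.001 ] z 0.0857 yawrel -0.01 F jig [-3.4 -0.5] -6.2 open 0.0582 gf 65.97228169441223
t 6.7 jig tcp [-0.0681  0.0009] z 0.0858 yawrel -0.02 F jig [-6.   1.4] -4.8 open 0.0588 gf 65.98495602607727
```

```bash
python3 - <<'E'
from h import *
save("scene","s2");s=cv2.imread("pics/s2.png")[140:240,221:321]
cv2.imwrite("pics/v2.png",cv2.resize(s,(600,600),interpolation=cv2.INTER_CUBIC))
E
```

```text
(no output)
```

View pics/v2.png

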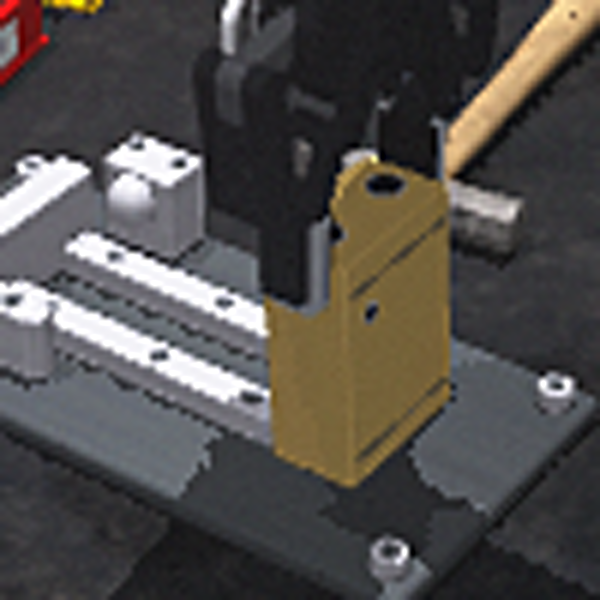

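The lock's front face is at the rail ends, with the rails meeting it at about (270,400). The pads hold it about 4 mm forward of its middle, so I'll re-grip farther back before tipping.

```bash
python3 -m handwheel '{"steps":[[0,0,0,0],[0,0,0,0],[0,0,0,0],[0,0,0,0]]}' 0.2 >/dev/null;python3 go.py
python3 -m handwheel '{"steps":[[-0.3,0,0,0],[-0.6,0,0,0],[-0.9,0,0.1,0],[-0.9,0,0.1,0],[-0.9,0,0.1,0],[-0.9,0,0.1,0]]}' 0.2 >/dev/null;python3 go.py
python3 -m handwheel '{"steps":[[0,0,0,0],[0,0,0,0],[0,0,0,0],[0,0,0,0],[0,0,0,0]]}' 0.4 >/dev/null; python3 go.py
```

```text
t 7.0833 jig tcp [-0.0638  0.0008] z 0.0875 yawrel -0.02 F jig [-0.2  0.1] 0.2 open 0.0684 gf 0.0
t 7.5833 jig tcp [-0.0752  0.0007] z 0.0853 yawrel -0.02 F jig [-0.1  0.2] -0.1 open 0.0684 gf 0.0
t 8.0 jig tcp [-0.0749  0.0003] z 0.0858 yawrel -0.01 F jig [-1.2 -2.3] 5.7 open 0.0588 gf 64.63285446166992
```

```bash
python3 -m handwheel '{"steps":[[0.15,0,-0.02,0],[0.3,0,-0.06,0],[0.45,0,-0.1,0],[0.6,0,-0.14,0],[0.75,0,-0.17,0],[0.9,0,-0.2,0],[1.05,0,-0.22,0],[1.2,0,-0.24,0]]}' >/dev/null;python3 go.py
python3 -m handwheel '{"steps":[[0.15,0,-0.01,0],[0.3,0,-0.02,0],[0.45,0,-0.03,0],[0.6,0,-0.03,0],[0.75,0,-0.04,0],[0.9,0,-0.04,0],[1.05,0,-0.04,0],[1.2,0,-0.04,0]]}' >/dev/null; python3 go.py
```

```text
t 8.6667 jig tcp [-0.0718  0.0003] z 0.0862 yawrel -0.0 F jig [-13.8  -0.7] 10.1 open 0.0585 gf 65.13772130012512
t 9.3333 jig tcp [-0.059  -0.0002] z 0.0869 yawrel -0.01 F jig [-13.  -1.] 10.1 open 0.0588 gf 65.89372873306274
```

```bash
cat > lean.py <<'E'
from h import *
from fit import M
J=[.5794,-.0299,-.2239]
optics.read_camera("scene");d=optics.landmark_of("scene","lock_body")[:1]
c=optics.calibration("scene");T=np.array(c["camera_from_world"]);K=np.array(c["mtx"])
o=-T[:3,:3].T@T[:3,3];cs,sn=np.cos(J[2]),np.sin(J[2]);Rj=np.array([[cs,sn,0],[-sn,cs,0],[0,0,1]])
for e in d:
    r=Rj@T[:3,:3].T@np.linalg.inv(K)@np.r_[e["point"],1];oj=Rj@(o-[J[0],J[1],0]);p=oj-r*oj[1]/r[1]
    print("foot jig xz",p.round(4),"lean",np.degrees(np.arctan2(-17,-12)-np.arctan2(p[0]+.055,p[2]-.022))%360,e["score"])
E
sed -i 's/^J,e=/if __name__=="__main__":\n  J,e=/' fit.py; python3 - <<'E'
s=open('fit.py').read().split('if __name__')[0];open('fit.py','w').write(s)
E
python3 lean.py
python3 -m handwheel '{"steps":[[0.15,0,0.01,0],[0.3,0,0.03,0],[0.45,0,0.05,0],[0.6,0,0.07,0],[0.75,0,0.1,0],[0.9,0,0.13,0],[1.05,0,0.16,0],[1.2,0,0.2,0]]}' >/dev/null;python3 go.py;python3 lean.py
```

```text
foot jig xz [-0.0753  0.      0.0145] lean 345.04325375140866 0.59
t 10.1 jig tcp [-0.045 -0.   ] z 0.0856 yawrel -0.01 F jig [-9.9 -1.7] 13.6 open 0.0589 gf 66.57480597496033
foot jig xz [-0.0773  0.      0.0228] lean 322.7011304182467 0.68
```

```bash
python3 -m handwheel '{"steps":[[0.17,0,0.03,0],[0.34,0,0.07,0],[0.51,0,0.11,0],[0.68,0,0.16,0],[0.85,0,0.22,0],[1.02,0,0.28,0],[1.19,0,0.34,0],[1.36,0,0.4,0],[1.53,0,0.46,0],[1.7,0,0.52,0]]}' >/dev/null;python3 go.py;python3 - <<'E'
from h import *
save("scene","s3");s=cv2.imread("pics/s3.png")[140:240,211:311]
cv2.imwrite("pics/v3.png",cv2.resize(s,(600,600),interpolation=cv2.INTER_CUBIC))
import lean
E
```

```text
t 11.0333 jig tcp [-0.0275  0.0002] z 0.0799 yawrel -0.01 F jig [-6.7 -1.4] 5.5 open 0.0589 gf 66.0276210308075
foot jig xz [-0.0718  0.      0.0165] lean 342.824526633179 0.64
```

View pics/v3.png

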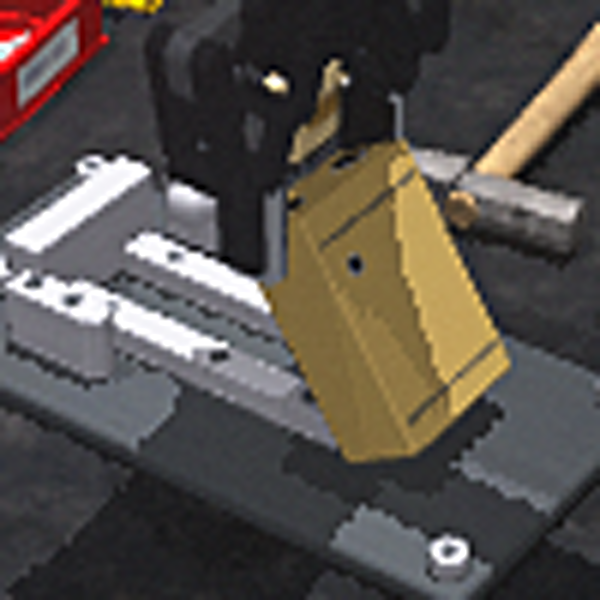

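The lock is leaning forward about 35° over the rail ends: its foot edge is up at (408,458), its pin-hole face points up and back, and it is still square between the pads. I'll continue the arc.

```bash
python3 -m handwheel '{"steps":[[0.21,0,0.11,0],[0.42,0,0.22,0],[0.63,0,0.34,0],[0.84,0,0.46,0],[1.04,0,0.59,0],[1.22,0,0.74,0],[1.4,0,0.88,0],[1.58,0,1.03,0],[1.75,0,1.18,0],[1.92,0,1.33,0]]}' >/dev/null;python3 go.py
python3 -m handwheel '{"steps":[[0.15,0,0.17,0],[0.29,0,0.35,0],[0.44,0,0.53,0],[0.59,0,0.7,0],[0.73,0,0.88,0]]}' >/dev/null; python3 go.py; python3 lean.py
```

```text
t 12.0167 jig tcp [-0.0086  0.0006] z 0.0662 yawrel -0.03 F jig [-6.7 -0. ] 2.6 open 0.0584 gf 64.78986024856567
t 12.4333 jig tcp [-0.0014  0.0007] z 0.0574 yawrel -0.04 F jig [-7.1  1.5] 2.7 open 0.0587 gf 64.48519349098206
foot jig xz [-0.0757  0.      0.026 ] lean 313.8878145199181 0.63
```

```bash
python3 -m handwheel '{"steps":[[0.12,0,0.2,0],[0.24,0,0.4,0],[0.35,0,0.6,0],[0.47,0,0.8,0],[0.58,0,1.0,0],[0.67,0,1.2,0],[0.74,0,1.4,0]]}' >/dev/null;python3 go.py;python3 - <<'E'
from h import *
save("scene","s4");s=cv2.imread("pics/s4.png")[140:240,201:301]
cv2.imwrite("pics/v4.png",cv2.resize(s,(600,600),interpolation=cv2.INTER_CUBIC))
import lean
E
```

```text
t 13.1167 jig tcp [0.0083 0.0008] z 0.0442 yawrel -0.04 F jig [-3.4 -0.6] 6.6 open 0.0585 gf 66.72851085662842
foot jig xz [-0.0781  0.      0.0284] lean 309.28752934215345 0.72
```

View pics/v4.png

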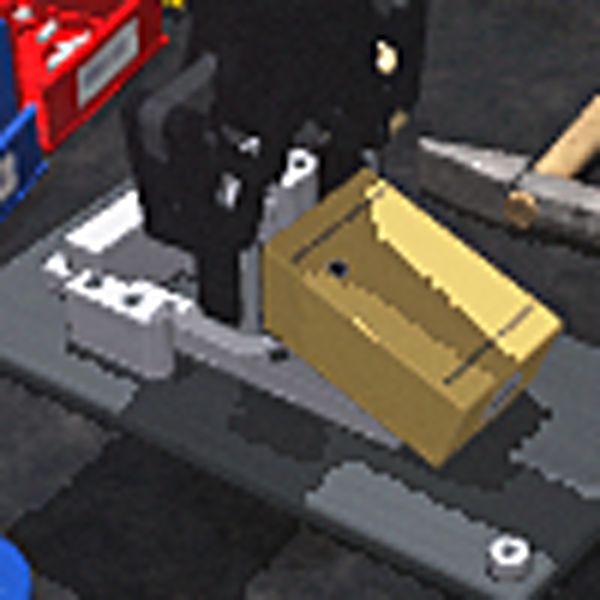

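The lock is well over, at about 60–65° lean. Its top end is near (265,245), its foot end is at (437,466) to (562,325), and the pads sit near its lower-top corner. I'll fit the exact lean from the corners.

```bash
cat > bfit.py <<'E'
from fit import *
J=[.5794,-.0299,-.2239]
def bfit(pts,off,k):
    P=np.array([p[:3] for p in pts])/1000;U=(np.array([p[3:] for p in pts])+.5)/k-.5+off
    def W(q,P):
        x,y,z,l,yw=q;c,s=np.cos(l),np.sin(l)
        a=np.c_[c*P[:,0]+s*P[:,2],P[:,1],-s*P[:,0]+c*P[:,2]]
        b=np.c_[x+np.cos(yw)*a[:,0]-np.sin(yw)*a[:,1],y+np.sin(yw)*a[:,0]+np.cos(yw)*a[:,1],z+a[:,2]]
        return M(J,b)
    f=lambda q:np.r_[(pix("scene",W(q,P))-U).ravel(),(q[1])/.002,q[4]/.01]
    r=least_squares(f,[-.07,0,.03,1.,0]);print("foot x,y,z",r.x[:3].round(4),"lean",np.degrees(r.x[3]).round(1),"yaw",np.degrees(r.x[4]).round(2),"res",r.fun.round(1))
    print("lower top/foot edge xz",[ (r.x[0]+np.cos(r.x[3])*.017+np.sin(r.x[3])*h, r.x[2]-np.sin(r.x[3])*.017+np.cos(r.x[3])*h) for h in (.09,.012,0)])
E
python3 - <<'E'
from bfit import *
bfit([(-17,30,90,265,245),(-17,30,0,468,405),(17,30,0,437,466),(-17,-30,0,562,325),(-17,-30,90,372,168)],[201,140],6)
bfit([(-17,30,0,408,458),(17,30,0,350,461),(-17,-30,0,510,362),(-17,-30,90,407,140)],[211,140],6)
E
python3 go.py
```

```text
foot x,y,z [-0.0811 -0.0008  0.0296] lean 69.7 yaw -0.16 res [-0.7 -0.2  0.1  0.9  0.1  0.9  1.1 -0.8 -0.8 -0.8 -0.4 -0.3]
lower top/foot edge xz [(np.float64(0.009181117962514043), np.float64(0.0449504154894213)), (np.float64(-0.06396135023665205), np.float64(0.017854671437375496)), (np.float64(-0.07521403765190837), np.float64(0.01368609542936845))]
foot x,y,z [-0.0753 -0.0005  0.0186] lean 30.9 yaw -0.03 res [ 1.  -0.1 -1.4  0.6  0.4  0.7 -0.3 -1.  -0.3 -0.1]
lower top/foot edge xz [(np.float64(-0.014536267950281241), np.float64(0.08710683795082608)), (np.float64(-0.05456472859695218), np.float64(0.020161170889709153)), (np.float64(-0.06072295331182463), np.float64(0.009861837495691163))]
t 13.2667 jig tcp [0.0085 0.0008] z 0.044 yawrel -0.04 F jig [-6.5 -0.2] 3.7 open 0.0586 gf 66.09655022621155
```

```bash
python3 -m handwheel '{"steps":[[0.06,0,0.15,0],[0.12,0,0.3,0],[0.17,0,0.45,0],[0.22,0,0.6,0],[0.27,0,0.75,0],[0.31,0,0.9,0],[0.35,0,1.05,0],[0.38,0,1.2,0],[0.38,0,1.2,0]]}' >/dev/null;python3 go.py;python3 - <<'E'
from h import *
save("scene","s5");s=cv2.imread("pics/s5.png")[140:240,201:301]
cv2.imwrite("pics/v5.png",cv2.resize(s,(600,600),interpolation=cv2.INTER_CUBIC))
E
```

```text
t 14.0167 jig tcp [0.0148 0.0007] z 0.033 yawrel -0.02 F jig [-3.9 -0.3] 6.6 open 0.0588 gf 70.14830946922302
```

View pics/v5.png

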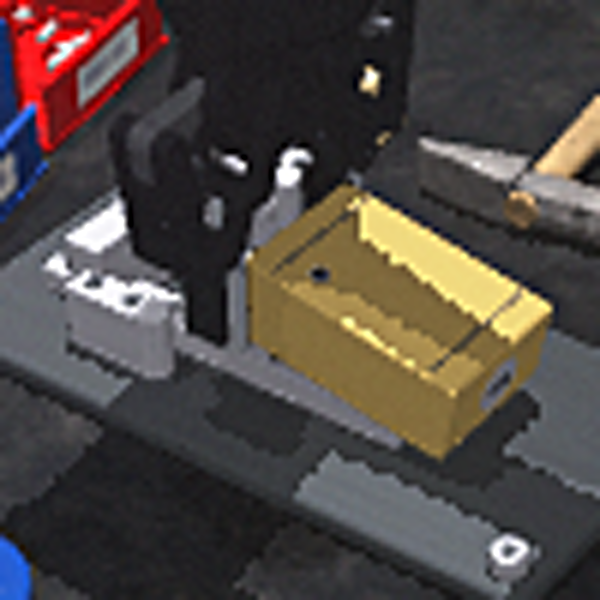

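The lean is nearly flat now: top end at (247,258), foot end at (442,460). Fitting it again.

```bash
python3 - <<'E'
from bfit import *
bfit([(-17,30,90,247,257),(-17,30,0,462,390),(17,30,0,441,460),(-17,-30,0,553,310),(-17,-30,90,348,183)],[201,140],6)
E
```

```text
foot x,y,z [-0.08   -0.0006  0.0342] lean 79.4 yaw -0.02 res [-0.7  0.4 -0.6  0.6  0.1  0.9  1.  -1.   0.1 -0.7 -0.3 -0. ]
lower top/foot edge xz [(np.float64(0.011581233957231221), np.float64(0.03410834843691109)), (np.float64(-0.06508076880153947), np.float64(0.019723031860129234)), (np.float64(-0.07687492307211957), np.float64(0.017509906232932027))]
```

```bash
python3 -m handwheel '{"steps":[[0,0,0.12,0],[0,0,0.24,0],[0,0,0.36,0],[0,0,0.48,0],[0,0,0.6,0],[0,0,0.72,0],[0,0,0.72,0]]}' >/dev/null;python3 go.py
python3 -m handwheel '{"steps":[[0,0,0.12,0],[0,0,0.24,0],[0,0,0.36,0],[0,0,0.36,0]]}' >/dev/null;python3 go.py
```

```text
t 14.65 jig tcp [0.0173 0.0008] z 0.0268 yawrel -0.02 F jig [-0.3 -0.5] 9.4 open 0.0586 gf 72.03910946846008
t 14.9833 jig tcp [0.0184 0.0008] z 0.0234 yawrel -0.01 F jig [ 1.  -0.1] 7.6 open 0.0589 gf 72.63391613960266
```

```bash
python3 -m handwheel '{"steps":[[0,0,0.06,0],[0,0,0.12,0],[0,0,0.18,0],[0,0,0.18,0]]}' >/dev/null;python3 go.py
python3 -m handwheel '{"steps":[[0,0,0.06,0],[0,0,0.12,0],[0,0,0.12,0]]}' >/dev/null;python3 go.py
```

```text
t 15.3167 jig tcp [0.0189 0.0008] z 0.022 yawrel -0.02 F jig [ 3.  -0.9] 9.8 open 0.0587 gf 73.16965341567993
t 15.5667 jig tcp [0.0192 0.0007] z 0.0209 yawrel -0.03 F jig [1.  0.2] 10.0 open 0.0589 gf 73.4505021572113
```

```bash
cat > mask.py <<'E'
from bfit import *
from itertools import product
# silhouette fit: brass mask vs projected body, unknown (x,z,lean); y=0,yaw=0
im=cv2.cvtColor(optics.read_camera("scene"),cv2.COLOR_RGB2HSV)
m=cv2.inRange(im,(15,90,60),(32,255,255));u,v=pix("scene",M(J,[[-.03,0,.04]]))[0].astype(int)
roi=np.zeros_like(m);roi[v-30:v+35,u-35:u+45]=1;m=(m>0)&(roi>0)
n,l,st,_=cv2.connectedComponentsWithStats(m.astype(np.uint8));k=1+st[1:,4].argmax();m=l==k
K=8;mb=cv2.resize(m.astype(np.float32),None,fx=K,fy=K)
C=np.array(list(product((-.017,.017),(-.03,.03),(0,.09))))
foot=None
def sil(q):
    x,y,z,le,yw=q;c,s=np.cos(le),np.sin(le);a=np.c_[c*C[:,0]+s*C[:,2],C[:,1],-s*C[:,0]+c*C[:,2]]
    b=np.c_[x+np.cos(yw)*a[:,0]-np.sin(yw)*a[:,1],y+np.sin(yw)*a[:,0]+np.cos(yw)*a[:,1],z+a[:,2]]
    return cv2.convexHull(((pix("scene",M(J,b))+.5)*K).astype(np.float32).reshape(-1,1,2))
# compare only in the visible right part: columns >= leftmost mask col+2
ys,xs=np.where(m);print("mask",xs.min(),xs.max(),ys.min(),ys.max(),m.sum())
def cost(q,x0=None):
    g=np.zeros_like(mb);cv2.fillPoly(g,[sil(q).astype(np.int32)],1.);x0=(xs.min()+14)*K
    return np.abs(g-mb)[:,x0:].sum()/K/K+((q[1])/.002)**2+(q[4]/.02)**2
from scipy.optimize import minimize
best=min((minimize(cost,[x0,0,.022+.017*np.sin(l0)-.067*0*np.cos(l0),l0,0],method="Nelder-Mead",options=dict(initial_simplex=None,xatol=1e-5,fatol=.05,maxiter=400)) for x0 in(-.08,-.066) for l0 in(1.4,1.55)),key=lambda r:r.fun)
x,y,z,le,yw=best.x;print("foot",np.round([x,y,z],4),"lean",round(np.degrees(le),1),"yaw",round(np.degrees(yw),2),"cost",best.fun)
E
python3 mask.py
```

```text
mask 240 290 173 214 1286
foot [-0.0754 -0.0003  0.0389] lean 90.2 yaw -0.05 cost 104.86166894540281
```

```bash
python3 -m handwheel '{"steps":[[0,0,0.05,0],[0,0,0.1,0],[0,0,0.15,0],[0,0,0.15,0]]}' >/dev/null;python3 go.py;python3 - <<'E'
from h import *
save("scene","s6");s=cv2.imread("pics/s6.png")[140:240,201:301]
cv2.imwrite("pics/v6.png",cv2.resize(s,(600,600),interpolation=cv2.INTER_CUBIC))
E
```

```text
t 15.95 jig tcp [0.0196 0.0007] z 0.0194 yawrel -0.02 F jig [ 3.5 -0.6] 8.4 open 0.0586 gf 73.619384765625
```

View pics/v6.png

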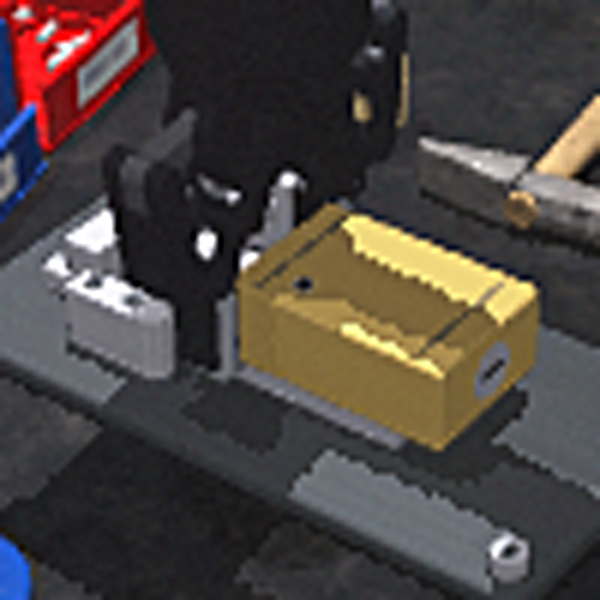

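The lock lies almost flat, pin hole up at (303,285), with its foot end at (440,450). I'll fit this view.

```bash
python3 - <<'E'
from bfit import *
bfit([(-17,30,90,240,278),(-17,30,0,445,375),(17,30,0,440,450),(-17,-30,0,540,290),(-17,-30,90,335,203)],[201,140],6)
E
python3 mask.py
```

```text
foot x,y,z [-0.0777 -0.0009  0.0387] lean 90.0 yaw -0.21 res [-1.9  0.3  0.   0.1  0.6  1.   1.1 -0.6 -0.2 -0.6 -0.4 -0.4]
lower top/foot edge xz [(np.float64(0.012326568692423018), np.float64(0.021629089451756806)), (np.float64(-0.06567342614695565), np.float64(0.021657462976430956)), (np.float64(-0.0776734253530139), np.float64(0.021661828134073132))]
mask 240 290 174 214 1277
foot [-0.0748 -0.      0.0392] lean 90.9 yaw -0.02 cost 105.04868165119188
```

The body is flat on the rails (lean 90°, z 0.039). The fingers are close to the fence nose at (175,330), so I'll open a little, back off, lift, and go round behind the foot.

```bash
python3 -m handwheel '{"steps":[[0,0,0,0],[0,0,0,0],[0,0,0,0],[-0.4,0,-0.2,0],[-0.8,0,-0.3,0],[-1.2,0,-0.3,0],[-1.6,0,-0.3,0],[-2,0,-0.3,0]]}' 0.265 >/dev/null;python3 go.py; python3 mask.py
```

```text
t 16.7167 jig tcp [-0.0053  0.0006] z 0.0204 yawrel -0.02 F jig [-0.1 -0.3] -0.7 open 0.0626 gf 0.0
mask 249 290 174 214 1077
foot [-0.0748  0.0002  0.0391] lean 91.2 yaw 0.0 cost 84.30105237015282
```

```bash
python3 -m handwheel '{"steps":[[0,0,0,0],[0,0,0,0],[0,0,-1,0],[0,0,-2.5,0],[0,0,-4,0],[0,0,-6,0],[0,0,-8,0],[0,0,-8,0]]}' 0.2 >/dev/null;python3 go.py
python3 -m handwheel '{"steps":[[-2,0,0,0],[-4,0,0,0],[-6,0,0,0],[-8,0,0,0],[-10,0,0,0],[-11,0,0,0],[-11,0,0,0],[-11,0,0,0]]}' 0.65 >/dev/null;python3 go.py -0.105 0 0.040 0;python3 lean.py;  python3 mask.py
python3 - <<'E'
from h import *
save("top","t2")
for n,z in(("lock_body",0.039),("jig",0),("rail_ends",.022),("fence_nose",.036),("end_stop",.01)):
    for d in optics.landmark_of("top",n)[:1]: print(n,np.round(d["point"],1),round(d["score"],2),np.round(ray("top",d["point"],z),4))
E
```

```text
t 17.4333 jig tcp [-0.0012  0.001 ] z 0.1052 yawrel -0.02 F jig [1.2 0.3] 0.1 open 0.0684 gf 0.0
t 18.1 jig tcp [-0.1138  0.0008] z 0.1009 yawrel -0.01 F jig [ 1.3 -0.8] -0.2 open 0.0295 gf 0.0
cm [0.87 0.08 6.09] spin -0.0
foot jig xz [-0.0705  0.      0.0386] lean 277.93819973864106 0.81
mask 239 290 174 214 1313
foot [-0.0747  0.      0.0393] lean 91.4 yaw -0.02 cost 95.32665877325827
jig [267.4 206.7] 0.71 [ 0.5663 -0.0425  0.    ]
rail_ends [265.4 202.5] 0.18 [ 0.574 -0.037  0.022]
fence_nose [249.8 185.5] 0.98 [0.6179 0.0012 0.036 ]
end_stop [266.4 172.4] 0.63 [ 0.657  -0.0448  0.01  ]
```

```bash
python3 -m handwheel '{"steps":[[0.5,0.05,1.5,0],[0.5,0.05,3,0],[0.5,0.05,4.5,0],[0.5,0.05,5.5,0],[0.5,0.05,6.2,0],[0.5,0.05,6.2,0],[0.5,0.05,6.2,0]]}' 0.65 >/dev/null;python3 go.py
python3 -m handwheel '{"steps":[[0.2,0,0,0],[0.4,0,0,0],[0.6,0,0,0],[0.8,0,0,0],[1,0,0,0],[1.2,0,0,0],[1.4,0,0,0],[1.6,0,0,0],[1.8,0,0,0],[2,0,0,0]]}' >/dev/null;python3 go.py
```

```text
t 19.1333 jig tcp [-1.096e-01  1.000e-04] z 0.0383 yawrel -0.02 F jig [ 0.8 -0.7] 0.4 open 0.0295 gf 0.0
t 19.9667 jig tcp [-0.0894  0.0001] z 0.0384 yawrel -0.02 F jig [0.4 0.9] 0.6 open 0.0299 gf 0.0
```

```bash
for i in 1; do python3 -m handwheel '{"steps":[[0.2,0,0,0],[0.4,0,0,0],[0.6,0,0,0],[0.8,0,0,0],[1,0,0,0]]}' >/dev/null;python3 go.py
python3 -m handwheel '{"steps":[[0.2,0,0,0],[0.4,0,0,0],[0.6,0,0,0],[0.8,0,0,0],[1,0,0,0]]}' >/dev/null;python3 go.py; done; python3 mask.py
```

```text
t 20.3833 jig tcp [-0.0869 -0.0001] z 0.0377 yawrel -0.03 F jig [-14.5   1. ] 10.5 open 0.03 gf 7.0357368886470795
t 20.8 jig tcp [-0.0757 -0.0002] z 0.0377 yawrel -0.01 F jig [-9.3  0.5] 6.8 open 0.0298 gf 4.906758964061737
mask 235 273 172 212 834
foot [-0.0153  0.0075 -0.0025] lean 41.1 yaw 0.08 cost 243.3455242449042
```

```bash
python3 -m handwheel '{"steps":[[0.2,0,0,0],[0.4,0,0,0],[0.6,0,0,0],[0.8,0,0,0],[1,0,0,0]]}' >/dev/null;python3 go.py
python3 -m handwheel '{"steps":[[0.15,0,0,0],[0.3,0,0,0],[0.45,0,0,0],[0.6,0,0,0],[0.75,0,0,0]]}' >/dev/null;python3 go.py
```

```text
t 21.2667 jig tcp [-0.0665 -0.0002] z 0.0376 yawrel -0.02 F jig [-11.6  -0.1] 6.8 open 0.0297 gf 5.294675230979919
t 21.6833 jig tcp [-0.0592 -0.0002] z 0.0376 yawrel -0.01 F jig [-12.6  -0.3] 9.0 open 0.0301 gf 5.963632240891457
```

```bash
python3 -m handwheel '{"steps":[[0.15,0,0,0],[0.3,0,0,0],[0.45,0,0,0],[0.6,0,0,0],[0.75,0,0,0]]}' >/dev/null;python3 go.py
```

```text
t 22.1 jig tcp [-0.0511 -0.0002] z 0.0376 yawrel -0.01 F jig [-10.8   0.3] 7.0 open 0.0299 gf 5.534576028585434
```

```bash
python3 -m handwheel '{"steps":[[0.1,0,0,0],[0.2,0,0,0],[0.3,0,0,0],[0.4,0,0,0],[0.5,0,0,0]]}' >/dev/null;python3 go.py
python3 -m handwheel '{"steps":[[0.1,0,0,0],[0.2,0,0,0],[0.3,0,0,0],[0.4,0,0,0]]}' >/dev/null;python3 go.py
python3 -m handwheel '{"steps":[[0.1,0,0,0],[0.2,0,0,0],[0.3,0,0,0],[0.4,0,0,0]]}' >/dev/null;python3 go.py
```

```text
t 22.5167 jig tcp [-0.0498 -0.0002] z 0.0376 yawrel -0.03 F jig [-18.3   0.6] 17.5 open 0.0301 gf 9.663261026144028
t 22.85 jig tcp [-0.0485 -0.0002] z 0.0376 yawrel -0.02 F jig [-23.2   0.1] 20.4 open 0.0298 gf 11.458191722631454
t 23.1833 jig tcp [-0.0383  0.0002] z 0.0375 yawrel 0.0 F jig [-11.   2.] 4.7 open 0.0296 gf 5.194215439260006
```

```bash
python3 -m handwheel '{"steps":[[0.07,0,0,0],[0.14,0,0,0],[0.2,0,0,0],[0.2,0,0,0]]}' >/dev/null;python3 go.py
python3 -m handwheel '{"steps":[[0.07,0,0,0],[0.14,0,0,0],[0.2,0,0,0],[0.2,0,0,0]]}' >/dev/null;python3 go.py
```

```text
t 23.5167 jig tcp [-0.0375  0.0002] z 0.0375 yawrel -0.01 F jig [-13.3   2.2] 8.3 open 0.0297 gf 6.607882305979729
t 23.85 jig tcp [-0.0375  0.0002] z 0.0375 yawrel -0.01 F jig [-16.5   2. ] 12.2 open 0.0298 gf 8.459918797016144
```

```bash
python3 -m handwheel '{"steps":[[0.07,0,0,0],[0.14,0,0,0],[0.2,0,0,0],[0.2,0,0,0]]}' >/dev/null;python3 go.py
```

```text
t 24.1833 jig tcp [-0.0322  0.0003] z 0.0375 yawrel -0.0 F jig [-10.8   1.4] 5.5 open 0.0303 gf 5.404048562049866
```

```bash
python3 -m handwheel '{"steps":[[0.1,0,0,0],[0.2,0,0,0],[0.2,0,0,0]]}' >/dev/null;python3 go.py
python3 -m handwheel '{"steps":[[0.1,0,0,0],[0.2,0,0,0],[0.2,0,0,0]]}' >/dev/null;python3 go.py
python3 -m handwheel '{"steps":[[0.1,0,0,0],[0.2,0,0,0],[0.2,0,0,0]]}' >/dev/null;python3 go.py
```

```text
t 24.4333 jig tcp [-0.0311  0.0003] z 0.0375 yawrel -0.01 F jig [-12.1   3. ] 7.0 open 0.0296 gf 6.034448258578777
t 24.6833 jig tcp [-0.0308  0.0003] z 0.0375 yawrel -0.01 F jig [-16.    1.9] 12.3 open 0.0298 gf 7.853749617934227
t 24.9333 jig tcp [-0.0308  0.0003] z 0.0375 yawrel -0.01 F jig [-18.9   1.4] 16.1 open 0.0303 gf 9.718705639243126
```

```bash
python3 -m handwheel '{"steps":[[0.1,0,0,0],[0.2,0,0,0],[0.2,0,0,0]]}' >/dev/null;python3 go.py
python3 -m handwheel '{"steps":[[0.1,0,0,0],[0.2,0,0,0],[0.2,0,0,0]]}' >/dev/null;python3 go.py
```

```text
t 25.1833 jig tcp [-0.0308  0.0003] z 0.0375 yawrel -0.01 F jig [-22.7   1.6] 19.6 open 0.0298 gf 11.583340018987656
t 25.4333 jig tcp [-0.0309  0.0003] z 0.0375 yawrel -0.01 F jig [-25.2   2.8] 22.5 open 0.0297 gf 13.451709151268005
```

```bash
python3 - <<'E'
from h import *
from fit import M
J=[.5794,-.0299,-.2239]
save("top","t3");save("scene","s7")
s=cv2.imread("pics/s7.png")[140:220,181:291]
t=cv2.imread("pics/t3.png")[150:250,225:300]
cv2.imwrite("pics/v7.png",cv2.resize(s,(770,560),interpolation=cv2.INTER_CUBIC))
E
```

```text
(no output)
```

View pics/v7.png

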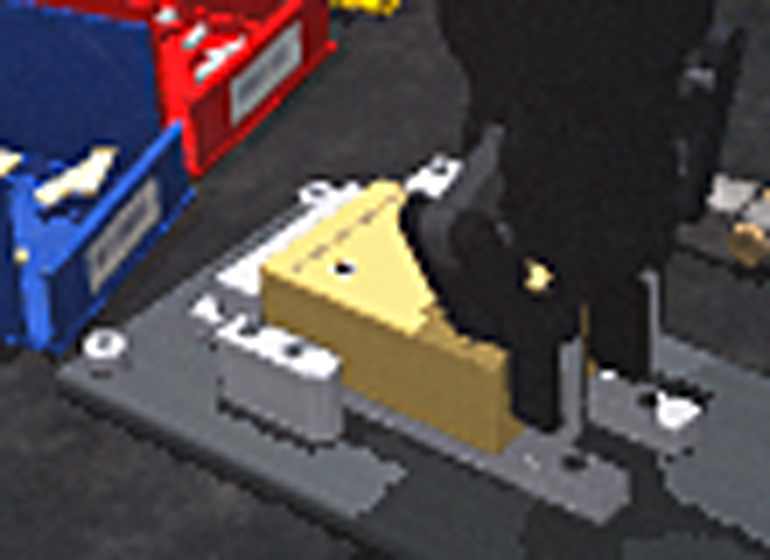

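The lock lies pin hole up at (345,268), inside the fence and against the end stop. It did not move as the push rose from 12 to 25 N, and the foot is at x ≈ -0.019, so it is seated. Backing off.

```bash
python3 -m handwheel '{"steps":[[-0.4,0,0,0],[-0.8,0,0,0],[-1.2,0,0,0],[-2,0,0,0],[-3,0,0,0],[-4.5,0,0,0],[-6,0,0,0],[-7,0,-2,0],[-8,0,-5,0],[-9,0,-8,0]]}' >/dev/null;python3 go.py
python3 -m handwheel '{"steps":[[-3,0,-3,0],[-5,0,-6,0],[-5,0,-9,0],[-5,0,-10,0],[-5,0,-10,0],[-5,0,-10,0],[-5,0,-10,0]]}' >/dev/null;python3 go.py
python3 - <<'E'
from bfit import *
save("scene","s8");save("top","t4")
for n,z in(("lock_body",.039),):
  for cam in("top","scene"):
    for d in optics.look_for(cam,n)[:1]: print(cam,n,np.round(d["point"],1),d["score"], "expected",pix(cam,M(J,[[.025,0,.05]])))
s=cv2.imread("pics/s8.png");h=cv2.cvtColor(s,cv2.COLOR_BGR2HSV);m=cv2.inRange(h,(15,90,60),(32,255,255))
n,l,st,c=cv2.connectedComponentsWithStats(m);k=1+st[1:,4].argmax();print("brass bbox",st[k],)
C=np.array([[x,y,z] for x in(-.02,.07) for y in(-.03,.03) for z in(.022,.056)]);q=pix("scene",M(J,C));print("home bbox",q.min(0),q.max(0))
hull=cv2.convexHull(q.astype(np.float32));g=np.zeros_like(m);cv2.fillPoly(g,[hull.astype(np.int32)],255);mm=l==k
print("IoU",(mm&(g>0)).sum()/(mm|(g>0)).sum())
E
```

```text
t 26.3667 jig tcp [-1.069e-01 -1.000e-04] z 0.1186 yawrel -0.03 F jig [1.  0.4] 1.0 open 0.0297 gf 0.0
t 26.95 jig tcp [-0.1562 -0.    ] z 0.2176 yawrel -0.03 F jig [ 0.1 -0.9] 0.1 open 0.03 gf 0.0
top lock_body [261.9 192. ] 0.86 expected [[264.49731966 189.05726033]]
scene lock_body [244.1 183.3] 0.88 expected [[242.6491422  179.78885048]]
brass bbox [ 414  115   85   68 3112]
home bbox [217.10423469 164.34804642] [268.21582063 205.08595907]
IoU 0.0
```

```bash
python3 - <<'E'
from bfit import *
from scipy.optimize import minimize
for cam,f in(("scene","s8"),("top","t4")):
    h=cv2.cvtColor(cv2.imread(f"pics/{f}.png"),cv2.COLOR_BGR2HSV);m=cv2.inRange(h,(15,70,60),(35,255,255))
    u,v=pix(cam,M(J,[[.02,0,.04]]))[0].astype(int);r=np.zeros_like(m);r[v-40:v+45,u-45:u+45]=255;m&=r
    n,l,st,c=cv2.connectedComponentsWithStats(m);k=1+st[1:,4].argmax();m=(l==k)
    K=8;mb=cv2.resize(m.astype(np.float32),None,fx=K,fy=K)
    C=np.array([[x,y,z] for x in(0,.09) for y in(-.03,.03) for z in(.022,.056)])
    def cost(q):
        a=C@R.from_euler("z",q[2]).as_matrix().T+[q[0],q[1],0]
        g=np.zeros_like(mb);cv2.fillPoly(g,[cv2.convexHull(((pix(cam,M(J,a))+.5)*K).astype(np.float32)).astype(np.int32)],1.);return np.abs(g-mb).sum()/K/K
    b=min((minimize(cost,[x,0,w],method="Nelder-Mead",options=dict(initial_simplex=np.array([[x,0,w],[x+.01,0,w],[x,.005,w],[x,0,w+.05]]))) for x in(-.025,-.015) for w in(-.02,.02)),key=lambda r:r.fun)
    print(cam,"bbox",st[k],"foot x,y,yaw",b.x.round(4),"cost",b.fun.round(1),"home cost",cost([-.02,0,0]).round(1))
    s=cv2.imread(f"pics/{f}.png")[v-40:v+45,u-50:u+50];cv2.imwrite(f"pics/z_{cam}.png",cv2.resize(s,(400,340)))
E
```

```text
scene bbox [ 218  166   50   39 1189] foot x,y,yaw [-0.0202 -0.0002  0.0052] cost 169.9 home cost 173.5
top bbox [ 219  211   70   25 1178] foot x,y,yaw [ 0.0393 -0.0072 -0.1507] cost 2053.9 home cost 2070.5
```

```bash
python3 -c "from bench import ticket;print(ticket.close_job())"
```

```text
the job is handed in; nothing more can be done
None
```

The padlock body lies flat on the rails, pin hole up, between fence and plunger and pressed to the end stop at about 25 N (foot within about 1 mm of home by the side camera; the arm blocked the top view); I saw no tools disturbed but did not check each one, the robot is clear, and the job was handed in at about 27 s with no result returned.

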